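# Start up the stone-polishing corner

### The job

Start up the stone-polishing corner with your closed fingers, in this order: push the red rocker on the power block fully over to its on side (the half with the white bar), then push the blue button on the white dust collector fully in, where it stays, then press the green start button on the green polisher all the way down and let it come up. Leave the red stop button beside it alone, do not lift the power block or push it out of its place, do not disturb the stone on the polisher or the other things on the bench, and finish with your hand clear.

Things in the scene. Friction and masses are not known exactly. Their poses are not given: they have to be found in the camera images.
- power_block: Loose grey plastic power block on the bench, 110 x 66 x 42 mm (x, y, z), 0.7 kg, with a red rocker in the middle of its top. Origin: centre of its underside, z up; its +x (long) axis points to the rocker's on side. It may stand at any yaw.
- rocker (a joint): Tilt of the red rocker, rad: 0 to 0.05 = off (start), 0.34 = fully on. Pivot line across the block's middle, 52 mm above the bench; two halves, each 28 mm long and 32 mm wide, meet there in a shallow V. Off: the half towards the block's +x (white bar) slopes up to 61 mm at its end. On: that half lies level at 52 mm. Takes 2 to 4 N, pressed down, and stays where it is left.
- rocker_on (a point): Point on the upper face of the rocker's on half, 18 mm from the pivot line, the place to press down; it moves with the rocker (about 58 mm above the bench when off, 52 mm when on).
- collector: Fixed white dust collector, a box 150 x 150 x 110 mm with a dark slatted grille on the +x half of its top and a blue button on the -x half. Origin: centre of its underside, z up.
- latch (a joint): How far the blue button of the dust collector is pushed in, m: 0 = out (as it starts), 0.007 = fully in. It moves straight down, takes about 3 N and stays where it is left.
- latch_top (a point): Centre of the top face of the blue button (30 mm across), moves with it: 124 mm above the bench when out, 117 mm when in. It lies 45 mm from the collector's centre line towards the collector's -x.
- lap: Fixed green flat-lap stone polisher, 200 x 240 x 90 mm (x, y, z), with a round disc 140 mm across on top (its face 98 mm above the bench) and two push buttons on the -x edge of its top, 100 mm apart. Origin: centre of its underside, z up.
- start (a joint): How far the green start button is pressed, m: 0 = up, 0.006 = fully down. Spring button, straight down; about 5 N to hold it fully down; it comes back up when released.
- start_top (a point): Centre of the top face of the green start button (28 mm across), moves with it; 112 mm above the bench when up. It may be the left or the right one of the polisher's two buttons.
- stop (a joint): How far the red stop button is pressed, m: 0 = up, 0.006 = fully down. Same kind of button as the green one; leave it alone.
- stop_top (a point): Centre of the top face of the red stop button (28 mm across) on the polisher.
- stone: Loose speckled grey-green pendant stone, 36 x 50 x 12 mm, lying on the polisher's disc. Origin: centre of its underside. Leave alone.
- tape_measure: Loose yellow tape measure lying on its side, about 77 x 60 x 36 mm. Origin: centre of its underside. Leave alone.
- jar: Loose red plastic jar, 60 mm across, 55 mm high. Origin: centre of its underside. Leave alone.
- bamboo_cup: Loose bamboo pen cup, 100 mm across, 100 mm high, with pens standing up to 150 mm. Origin: centre of its underside. Leave alone.
Mind the look-alikes: they are no part of the job. Of the things like the power_block, leave any that is brown; of the rest the smaller one is meant.

How it is judged:
By the outcome, as a careful person would: the job done as asked, in the order asked, and still so for the second after the job is handed in, with the robot touching nothing.
It also fails if it takes over 45 s, if anything falls off the work surface, if the arm or the gripper's body presses on something with over 40 N, if the wrist force passes 120 N, or if a joint passes its speed limit or range.

### The arm

A 6-joint arm with a two-finger parallel gripper is mounted at the origin on the work surface. World frame = base frame: x ahead of the robot, y to its left, z up, the work surface at z = 0. Lengths are in m, angles in rad, forces in N, time in s.
With the tool pointing down it reaches from about 0.25 to 0.725 m from the base axis. Payload 4 kg.
Tool frame: the origin (TCP) lies on the centre line of the jaws, within the pads' length; the fingertips stand 22 mm ahead of it and the grasp point (between the pads) lies 3 mm ahead of it; z points along the fingers, y is the line along which they close (so a half turn about z gives the same grasp; the last joint's range is limited). The gripper opens to 85 mm and grips with 20 to 120 N. Pads are 22 mm wide; open, the fingers measure 114 mm over their backs; the gripper's body (76 mm by 85 mm) begins 54 mm behind the grasp point. The pads swing forward as they close: fully open they stand 13 mm farther back than shut.
Start: joints at [-1.151, 0.241, 0.005, 1.335, 0, 1.571], TCP at [0.204, -0.457, 0.222] pointing down, gripper open.
Joint ranges: [-2.72, 2.72], [-1.05, 1.87], [-1.09, 1.28], [-1.99, 2.15], [-1.42, 1.44], [-3.14, 3.14]. Speed limits (rad/s): [2.79, 2.79, 3.14, 3.14, 3.14, 3.14].

### API

Orientations are given as a unit quaternion [x, y, z, w].
In Python, from workcell import bot gives the robot as it stands.
- The arm moves only by the shell command python3 -m inch 'ROWS'. ROWS is JSON, one flat list of numbers, 7 for each row, row after row: the shift along the world's x, y, z in mm, then the turn, a rotation vector about the world's x, y, z in rad, then the opening in per cent of the stroke, from 0 (shut) to 100 (fully open). A call has 1 to 8 rows; each row is the pose to reach, as a shift and turn from the pose commanded when the call began; what a row does not reach only later rows make up. A row lasts 1/12 s, in which the tool goes at most 41.7 mm and 7.16 degrees, less where a joint would pass 70% of its speed; a pose out of reach is approached as far as the arm can. A call with a gripper value outside its range is refused whole. The fingers move at their own pace and stop on an object; the grip force is fixed at half the most. Time passes only in rows, so rows that repeat a pose let the fingers close. It gives the time, the measured TCP pose, the force, the opening and the grip force at its end, in the units of the state.
- bot.get_obs(): the state, without advancing time (a new reading comes with each control period).
- bot.camera(name): name is "scene" or "top"; returns the picture (384x512x3 uint8, blue, green, red); there is no depth.
- bot.camera_info(name): a dict with "intrinsics" (3x3 intrinsics, pixels), "camera_from_world" (4x4, takes a point from world to camera coordinates). Camera axes: x right, y down, z forward; pixel columns grow to the right and rows downward; lengths in m; the calibration is good to about 2 mm. A picture is of the moment at which its call begins. camera_info takes no time and is no camera call.
- bot.job_done(): hands the job in; it is judged then, once.
Trained networks look in the newest picture that a camera, given by its name, has taken for a name from the list of things; names that differ only in an ending like _2 or _b are one class to them, and where a whole thing is asked for, a point or a joint stands for the part that bears it (a point fixed in the world has none). Each returns a list of dicts, best first, with "confidence" (0 to 1); they miss things now and then, are a little off and sometimes report something else, mostly with a low value. They report only what shows in the picture. A call takes as long as a camera call. They do not tell look-alikes from the thing itself.
- bot.silhouettes(camera, target): "mask" (384x512 bool, what is visible of it) and "uv" ([column, row] in pixels, amid what is visible of it).
- bot.spot_point(camera, target): "uv" ([column, row] in pixels: a listed point, or the origin of a listed thing).
The state is a dict: "clock": time; "joint_pos": joint angles; "joint_vel": joint speeds; "tau": joint torques, N m; "eef_pos": TCP position; "tool_rot": TCP orientation; "ft_force": force on the tool from outside, world axes, zero at the start; "ft_torque": the same for the moment, N m; "grip_width": finger opening in m; "grasp_force": force on a finger pad.
Only numpy, scipy, OpenCV 4.12 (cv2) and the standard library are available. Lean on these libraries where they do the work, as an engineer would, in place of code of your own. Each camera call takes 0.05 s, during which the arm holds its last target. There are 200 camera calls.

## Working session

There is one attempt and no reset: what is moved stays moved. The work goes in short steps, Python scripts to look and compute and a shell command to move; the robot and the scene stay as the last step left them, time stands still between calls to the robot, and variables do not carry over. Pictures are saved under pics/ and viewed, at most 10 in all, crops included, and the job is handed in when it is done.

```bash
mkdir -p pics; cat > h.py <<'E'
import numpy as np, cv2
from workcell import bot
def ray(cam,uv):
    i=bot.camera_info(cam);K=np.array(i["intrinsics"]);T=np.array(i["camera_from_world"])
    R=T[:3,:3];c=-R.T@T[:3,3];d=R.T@np.linalg.inv(K)@np.array([uv[0],uv[1],1.]);return c,d
def atz(cam,uv,z):
    c,d=ray(cam,uv);return c+d*(z-c[2])/d[2]
def proj(cam,p):
    i=bot.camera_info(cam);T=np.array(i["camera_from_world"]);q=np.array(i["intrinsics"])@(T[:3,:3]@np.array(p)+T[:3,3]);return q[:2]/q[2]
E
python3 - <<'E'
from h import *
np.set_printoptions(precision=3,suppress=True)
a=bot.camera("scene");b=bot.camera("top")
cv2.imwrite("pics/s1.png",a);cv2.imwrite("pics/t1.png",cv2.resize(b,(800,600),interpolation=cv2.INTER_CUBIC))
Z=dict(rocker_on=.058,latch_top=.124,start_top=.112,stop_top=.112,power_block=0,lap=0,collector=0,stone=.098,jar=0,tape_measure=0,bamboo_cup=0)
for n,z in Z.items():
  for c in("top","scene"):
    for r in bot.spot_point(c,n)[:4]: print(n,c,np.round(r["uv"],1),round(r["confidence"],2),atz(c,r["uv"],z))
E
```

```text
rocker_on top [411.2 284.4] 0.85 [ 0.371 -0.686  0.058]
rocker_on top [302.5 221.2] 0.61 [ 0.522 -0.338  0.058]
rocker_on scene [223.1 205.3] 0.63 [ 0.512 -0.331  0.058]
rocker_on scene [197.5 189.5] 0.62 [ 0.393 -0.39   0.058]
rocker_on scene [265.3 168.7] 0.59 [ 0.408 -0.102  0.058]
rocker_on scene [120.8 210.3] 0.52 [ 0.363 -0.689  0.058]
latch_top top [199.3 219. ] 0.42 [ 0.479 -0.025  0.124]
latch_top scene [290.4 165. ] 0.48 [ 0.491 -0.032  0.124]
start_top top [110.8 205.2] 0.49 [0.488 0.249 0.112]
start_top scene [351.7 145.3] 0.56 [0.492 0.251 0.112]
stop_top top [142.9 204.4] 0.65 [0.503 0.153 0.112]
stop_top scene [327.  155.4] 0.61 [0.498 0.13  0.112]
power_block top [299.  218.8] 0.88 [ 0.537 -0.333  0.   ]
power_block top [305.5 266.3] 0.63 [ 0.386 -0.369  0.   ]
power_block top [413.7 282.9] 0.59 [ 0.378 -0.718  0.   ]
power_block top [132.4 168.6] 0.34 [0.635 0.245 0.   ]
power_block scene [122.3 223.7] 0.89 [ 0.379 -0.701  0.   ]
power_block scene [224.6 222.1] 0.81 [ 0.546 -0.343  0.   ]
lap top [137.3 191.4] 0.67 [0.559 0.214 0.   ]
lap scene [349.2 182.4] 0.79 [ 0.581  0.199 -0.   ]
collector scene [293.6 192.1] 0.72 [ 0.527 -0.032  0.   ]
stone top [134.7 168.3] 0.49 [0.614 0.204 0.098]
stone scene [358.3 170.8] 0.63 [0.615 0.204 0.098]
jar top [216.9 259.2] 0.67 [ 0.372 -0.083  0.   ]
jar top [114.6 206. ] 0.58 [0.501 0.279 0.   ]
jar scene [264.1 170.2] 0.65 [ 0.362 -0.086  0.   ]
tape_measure top [305.7 173.1] 0.79 [ 0.695 -0.339  0.   ]
tape_measure scene [243.1 250.9] 0.56 [ 0.699 -0.333  0.   ]
bamboo_cup top [218.9 145.5] 0.83 [ 0.754 -0.033  0.   ]
bamboo_cup top [137.7 191.1] 0.37 [0.56  0.213 0.   ]
bamboo_cup top [199.6 218.5] 0.16 [ 0.496 -0.007  0.   ]
bamboo_cup scene [324.3 229.8] 0.94 [ 0.746 -0.018  0.   ]
bamboo_cup scene [243.6 249.3] 0.21 [ 0.693 -0.328  0.   ]
```

View pics/t1.png

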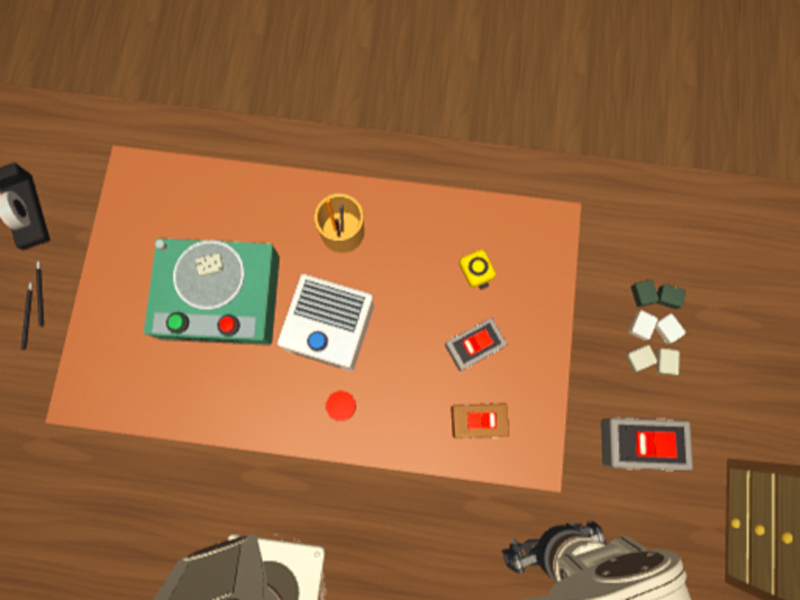

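View pics/s1.png

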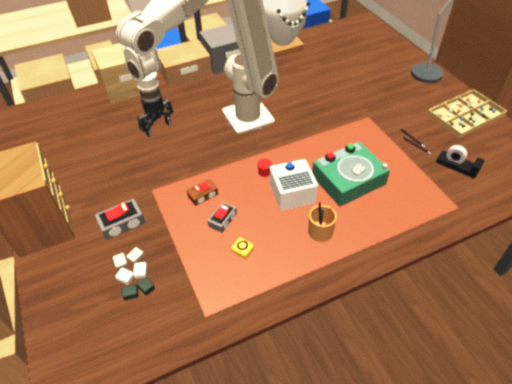

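The overhead picture shows the small grey block at about (476,343) with its white bar on the left. The brown block is at (480,420) and the big grey one at (650,445). The blue button is at (318,341), green (left) at (177,322) and red stop at (229,325). I'll refine these with colour centroids and a zoom.

```bash
python3 - <<'E'
from h import *
np.set_printoptions(precision=4,suppress=True)
t=bot.camera("top");s=bot.camera("scene")
def crop(im,u,v,r=26,f=14): return cv2.resize(im[v-r+4:v+r-4,u-r:u+r],None,fx=f/2,fy=f/2,interpolation=cv2.INTER_CUBIC)
cv2.imwrite("pics/z.png",np.hstack([crop(t,304,220),crop(s,223,215)]))
def blob(cam,im,uv,mask,z,r=14):
    m=np.zeros(im.shape[:2],bool);u,v=map(int,uv);m[v-r:v+r,u-r:u+r]=mask(im.astype(int))[v-r:v+r,u-r:u+r]
    y,x=np.nonzero(m);p=(x.mean(),y.mean());print(cam,len(x),np.round(p,1),atz(cam,p,z))
blue=lambda i:(i[...,0]>i[...,2]+60)
green=lambda i:(i[...,1]>i[...,2]+80)&(i[...,1]>i[...,0]+50)
red=lambda i:(i[...,2]>150)&(i[...,1]<60)
white=lambda i:(i.min(-1)>190)
blob("top",t,(203,218),blue,.122);blob("scene",s,(290,165),blue,.122)
blob("top",t,(113,206),green,.110);blob("scene",s,(351,147),green,.110)
blob("top",t,(146,207),red,.110);blob("scene",s,(330,156),red,.110)
blob("top",t,(304,220),red,.054);blob("scene",s,(223,214),red,.054)
blob("top",t,(304,220),white,.059);
# grey block masks
for c in("top","scene"):
  for r in bot.silhouettes(c,"power_block")[:4]:
    m=r["mask"].astype(np.uint8);R=cv2.minAreaRect(cv2.findNonZero(m));
    print(c,np.round(r["uv"],1),round(r["confidence"],2),R)
    if c=="top":
      B=np.array([atz(c,q,.03)[:2] for q in cv2.boxPoints(R)]);print(B.mean(0),[(np.linalg.norm(B[i]-B[i-1]),np.degrees(np.arctan2(*(B[i]-B[i-1])[::-1]))) for i in(0,1)])
  for n in("rocker_on","latch_top","start_top"):
    for r in bot.spot_point(c,n)[:4]: print(n,c,np.round(r["uv"],1),round(r["confidence"],2))
print(bot.get_obs()["eef_pos"],bot.get_obs()["tool_rot"],bot.get_obs()["clock"])
E
```

```text
top 88 [202.5 217.5] [ 0.485  -0.0334  0.122 ]
scene 38 [289.7 165.6] [ 0.4913 -0.0357  0.122 ]
top 68 [111.8 205.5] [0.4876 0.246  0.11  ]
scene 82 [357.1 150.7] [0.5267 0.2548 0.11  ]
top 72 [144.7 207.1] [0.4954 0.1465 0.11  ]
scene 12 [329.9 156.8] [0.5083 0.1381 0.11  ]
top 141 [306.4 217.9] [ 0.5343 -0.3497  0.054 ]
scene 16 [221.5 215.9] [ 0.5538 -0.3546  0.054 ]
top 11 [299.8 221.3] [ 0.5203 -0.3295  0.059 ]
top [310.3 268. ] 0.95 ((306.11224365234375, 269.0820617675781), (21.457988739013672, 36.44383239746094), 87.51044464111328)
[ 0.3769 -0.3679] [(np.float64(0.06606805314698307), np.float64(8.78275614408131)), (np.float64(0.11536537797903093), np.float64(-80.19902620740505))]
top [299.9 218.2] 0.72 ((303.5759582519531, 220.6442413330078), (21.890085220336914, 36.37480163574219), 62.241458892822266)
[ 0.5285 -0.3447] [(np.float64(0.06979298187563217), np.float64(34.20760504065581)), (np.float64(0.11943729780080413), np.float64(-54.91437785080085))]
top [415.1 285. ] 0.71 ((413.0, 284.0), (32.0, 56.0), 90.0)
[ 0.3743 -0.7037] [(np.float64(0.09751443614751311), np.float64(3.3
[... 222 characters left out ...]
e [222.6 216.2] 0.89 ((221.0800018310547, 217.0600128173828), (20.200002670288086, 32.0), 36.869895935058594)
scene [120.3 219. ] 0.83 ((119.62722778320312, 218.67820739746094), (28.903003692626953, 44.77671432495117), 66.57130432128906)
scene [203.7 190.5] 0.61 ((201.9000244140625, 191.8000030517578), (18.335756301879883, 30.4105224609375), 63.43495178222656)
rocker_on scene [120.6 208.3] 0.71
rocker_on scene [320. 234.] 0.59
rocker_on scene [225.6 205.2] 0.54
rocker_on scene [196.4 188.6] 0.46
latch_top scene [292.1 165. ] 0.44
start_top scene [223.9 206. ] 0.59
start_top scene [349.3 146.8] 0.57
start_top scene [266.9 174. ] 0.51
[ 0.2038 -0.4566  0.222 ] [0.9781 0.2084 0.     0.    ] 1.7
```

View pics/z.png

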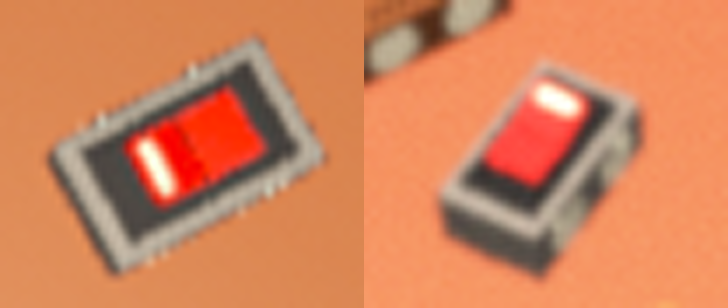

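The zoom confirms it: the white bar is at the lower-left end of the block in the overhead view, so block +x points about 125° in world. The press point is near (0.520,-0.333). I'll go above it with the fingers closing.

```bash
python3 -m inch '[316,124,-70,0,0,0,0, 316,124,-70,0,0,0,0, 316,124,-70,0,0,0,0, 316,124,-70,0,0,0,0, 316,124,-70,0,0,0,0, 316,124,-70,0,0,0,0, 316,124,-70,0,0,0,0, 316,124,-70,0,0,0,0]'; python3 -c "
from h import *
print(bot.get_obs()['joint_pos'])
for n in((305.1,219.7,.052),(299.8,221.3,.059),(301.7,221.4,.058)): print(atz('top',n[:2],n[2]))"
```

```text
clock: 2.37
eef_pos: [0.5095, -0.3363, 0.1543]
tool_rot: [0.978, 0.208, 0.0, 0.0]
ft_force: [-0.2, -0.2, 0.1]
grip_width: -0.0002
grasp_force: 0.0
[-5.83335285e-01  4.93486804e-01  1.97113089e-01  1.27423910e+00
 -1.28188561e-04  2.13832706e+00]
[ 0.52844583 -0.34635797  0.052     ]
[ 0.52018257 -0.32942625  0.059     ]
[ 0.52078328 -0.33550685  0.058     ]
```

```bash
python3 -m inch '[9,5,-30,0,0,0.88,0, 9,5,-30,0,0,0.88,0, 9,5,-30,0,0,0.88,0, 9,5,-30,0,0,0.88,0, 9,5,-30,0,0,0.88,0, 9,5,-30,0,0,0.88,0, 9,5,-30,0,0,0.88,0, 9,5,-30,0,0,0.88,0]'; python3 -m inch '[0,0,0,0,0,0.88,0, 0,0,0,0,0,0.88,0, 0,0,0,0,0,0.88,0, 0,0,0,0,0,0.88,0, 0,0,0,0,0,0.88,0, 0,0,0,0,0,0.88,0, 0,0,0,0,0,0.88,0, 0,0,0,0,0,0.88,0]'
python3 - <<'E'
from h import *
t=bot.camera("top");s=bot.camera("scene");p=np.array(bot.get_obs()["eef_pos"]);print(p,proj("top",p-[0,0,.022]),proj("scene",p-[0,0,.022]))
f=lambda im,u,v:cv2.resize(im[v-30:v+30,u-40:u+40],None,fx=5,fy=5,interpolation=cv2.INTER_CUBIC)
cv2.imwrite("pics/z2.png",np.hstack([f(t,304,220),f(s,223,205)]))
E
```

```text
clock: 3.03
eef_pos: [0.5167, -0.3323, 0.1245]
tool_rot: [0.795, 0.606, -0.0, -0.0]
ft_force: [0.1, -0.3, -0.3]
grip_width: -0.0001
grasp_force: 0.0
clock: 3.7
eef_pos: [0.5167, -0.3324, 0.1246]
tool_rot: [0.463, 0.886, -0.0, -0.0]
ft_force: [-0.6, -0.5, -0.3]
grip_width: -0.0001
grasp_force: 0.0
[ 0.51667965 -0.33234198  0.12462351] [302.50225713 220.67180982] [222.21122238 198.68751437]
```

View pics/z2.png

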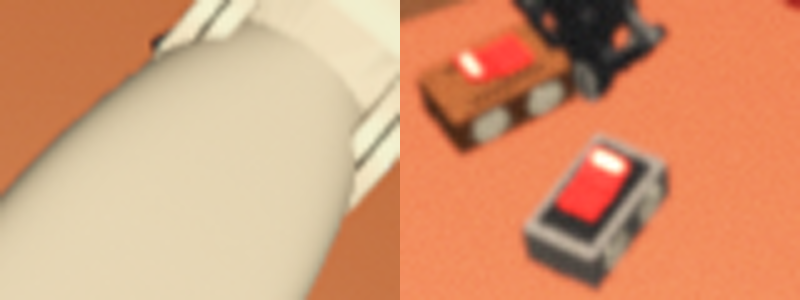

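The hand is above the block, though the fingertips at crop (590,95) look slightly higher than expected, so I'll descend carefully.

```bash
python3 -m inch '[1,0,-18,0,0,0,0, 1,0,-34,0,0,0,0, 1,0,-34,0,0,0,0]'
python3 - <<'E'
from h import *
s=bot.camera("scene");p=np.array(bot.get_obs()["eef_pos"]);print(p,proj("scene",p-[0,0,.022]))
f=lambda im,u,v:cv2.resize(im[v-30:v+30,u-40:u+40],None,fx=8,fy=8,interpolation=cv2.INTER_CUBIC)
cv2.imwrite("pics/z3.png",f(s,223,205))
E
```

```text
clock: 4.05
eef_pos: [0.5157, -0.331, 0.0873]
tool_rot: [0.464, 0.886, 0.0, -0.003]
ft_force: [-1.4, 0.9, -0.0]
grip_width: -0.0001
grasp_force: 0.0
[ 0.51621509 -0.33141564  0.08882985] [223.13787657 204.66905478]
```

View pics/z3.png

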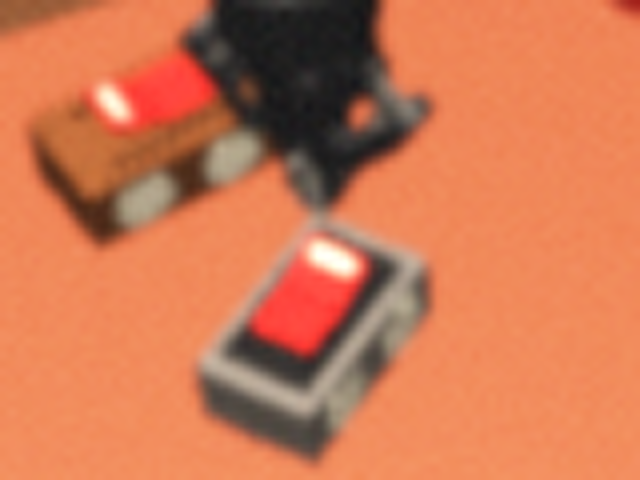

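```bash
python3 - <<'E'
from h import *
np.set_printoptions(precision=1,suppress=True)
p=np.array([.516,-.331,.067])
for d in ([0,0,0],[0,0,.01],[-.01,0,0],[0,.01,0]): print(d,proj("scene",p+d))
print("rocker_on",proj("scene",[.519,-.333,.058]))
q=np.array(bot.camera_info("scene")["camera_from_world"]);print(-q[:3,:3].T@q[:3,3])
th=np.radians(24);y=np.array([np.sin(th),-np.cos(th),0])
for s in(-1,1): print("start tips",proj("scene",np.array([.2038,-.4566,.222-.009])+s*.05*y))
i=cv2.imread("pics/s1.png");cv2.imwrite("pics/z4.png",cv2.resize(i[90:150,120:200],None,fx=8,fy=8,interpolation=cv2.INTER_CUBIC))
E
```

```text
[0, 0, 0] [223.2 204.6]
[0, 0, 0.01] [223.  202.9]
[-0.01, 0, 0] [222.2 202.8]
[0, 0.01, 0] [225.7 203.7]
rocker_on [223.2 206.8]
[ 1.6 -0.7  1.4]
start tips [169.5 129.5]
start tips [150.  142.8]
```

View pics/z4.png

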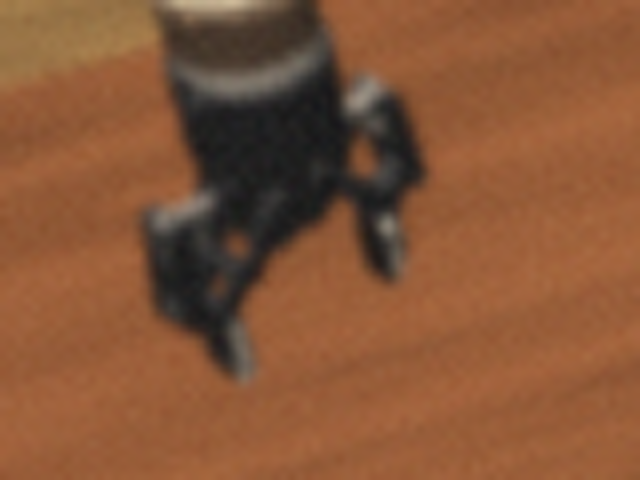

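```bash
python3 - <<'E'
from h import *
np.set_printoptions(precision=1,suppress=True)
th=np.radians(24);y=np.array([np.sin(th),-np.cos(th),0])
for c in("top","scene"):
 for z in(.2,.213,.235):
  print(c,z,[proj(c,np.array([.2038,-.4566,z])+s*.0425*y) for s in(-1,1)])
q=np.array(bot.camera_info("top")["camera_from_world"]);print(-q[:3,:3].T@q[:3,3]*100)
i=cv2.imread("pics/t1.png");i=cv2.resize(i[500:600,480:620],None,fx=5,fy=5);cv2.imwrite("pics/z5.png",i)
E
```

```text
top 0.2 [array([327.5, 345. ]), array([358.2, 335.1])]
top 0.213 [array([328.5, 346. ]), array([359.6, 336. ])]
top 0.235 [array([330.3, 347.7]), array([362.1, 337.4])]
scene 0.2 [array([168.6, 133. ]), array([152.1, 144.3])]
scene 0.213 [array([168.1, 130.5]), array([151.5, 141.8])]
scene 0.235 [array([167.1, 126.2]), array([150.3, 137.4])]
[ 34.5 -19.4 124. ]
```

View pics/z5.png

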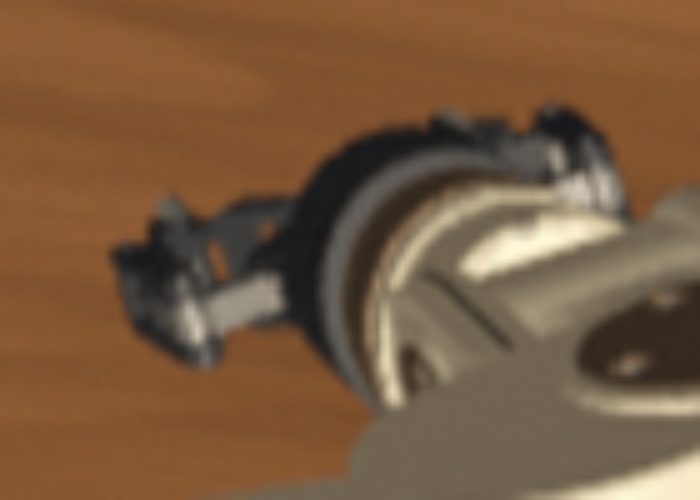

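Both views suggest the tips sit higher than nominal (scene tip at about (223,200)). The columns agree, so lateral position is fine. I'll descend in small steps and watch the force.

```bash
python3 -m inch '[2,-1,-3,0,0,0,0, 2,-1,-5,0,0,0,0, 2,-1,-7,0,0,0,0, 2,-1,-7,0,0,0,0]'; python3 -m inch '[0,0,-2,0,0,0,0, 0,0,-4,0,0,0,0, 0,0,-4,0,0,0,0]';  python3 -m inch '[0,0,-2,0,0,0,0, 0,0,-3,0,0,0,0, 0,0,-3,0,0,0,0]'
```

```text
clock: 4.43
eef_pos: [0.5199, -0.3335, 0.084]
tool_rot: [0.463, 0.886, -0.0, 0.0]
ft_force: [0.3, -0.0, 0.5]
grip_width: 0.0004
grasp_force: 0.0
clock: 4.68
eef_pos: [0.5195, -0.3332, 0.0794]
tool_rot: [0.463, 0.887, 0.0, -0.0]
ft_force: [-0.9, 0.2, 0.1]
grip_width: -0.0002
grasp_force: 0.0
clock: 4.93
eef_pos: [0.5195, -0.3332, 0.0764]
tool_rot: [0.463, 0.887, 0.0, -0.0]
ft_force: [-0.7, -0.4, -0.1]
grip_width: -0.0002
grasp_force: 0.0
```

```bash
python3 -m inch '[0,0,-2,0,0,0,0, 0,0,-4,0,0,0,0, 0,0,-4,0,0,0,0]';  python3 -m inch '[0,0,-2,0,0,0,0, 0,0,-3,0,0,0,0, 0,0,-3,0,0,0,0]'
python3 - <<'E'
from h import *
s=bot.camera("scene");p=np.array(bot.get_obs()["eef_pos"]);print(p,proj("scene",p-[0,0,.022]))
f=lambda im,u,v:cv2.resize(im[v-30:v+30,u-40:u+40],None,fx=8,fy=8,interpolation=cv2.INTER_CUBIC)
cv2.imwrite("pics/z6.png",f(s,223,205))
E
```

```text
clock: 5.18
eef_pos: [0.5194, -0.3332, 0.0721]
tool_rot: [0.463, 0.887, 0.0, -0.0]
ft_force: [-0.3, 0.0, 0.8]
grip_width: -0.0001
grasp_force: 0.0
clock: 5.43
eef_pos: [0.5195, -0.3332, 0.0693]
tool_rot: [0.463, 0.887, 0.0, -0.0]
ft_force: [-0.4, -0.1, -0.6]
grip_width: -0.0
grasp_force: 0.0
[ 0.51956053 -0.33324943  0.06947031] [223.41923151 208.68763055]
```

View pics/z6.png

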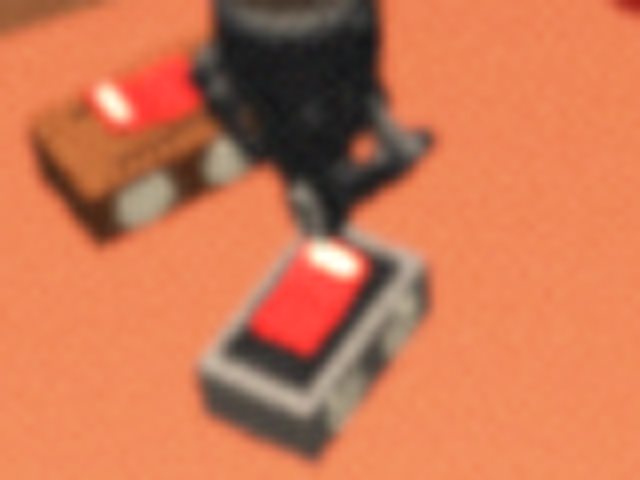

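No contact yet. The tip shows at crop (325,235), just above the white bar end at (335,257), so it really does stand higher. Continuing gently.

```bash
for i in 1; do python3 -m inch '[0,0,-2,0,0,0,0, 0,0,-2,0,0,0,0]'|grep -E "eef|ft_f"; python3 -m inch '[0,0,-2,0,0,0,0, 0,0,-2,0,0,0,0]'|grep -E "eef|ft_f"; python3 -m inch '[0,0,-2,0,0,0,0, 0,0,-2,0,0,0,0]'|grep -E "eef|ft_f"; done
```

```text
eef_pos: [0.5196, -0.3332, 0.0674]
ft_force: [0.3, 0.3, 0.2]
eef_pos: [0.5195, -0.3332, 0.0653]
ft_force: [-0.6, -0.1, -0.6]
eef_pos: [0.5195, -0.3332, 0.0633]
ft_force: [-0.4, -0.6, 0.5]
```

```bash
python3 -m inch '[0,0,-2,0,0,0,0, 0,0,-2,0,0,0,0]'|grep -E "eef|ft_f"; python3 -m inch '[0,0,-2,0,0,0,0, 0,0,-2,0,0,0,0]'|grep -E "eef|ft_f"; python3 -m inch '[0,0,-2,0,0,0,0, 0,0,-2,0,0,0,0]'|grep -E "eef|ft_f"
python3 - <<'E'
from h import *
s=bot.camera("scene");p=np.array(bot.get_obs()["eef_pos"]);print(p,proj("scene",p-[0,0,.022]))
f=lambda im,u,v:cv2.resize(im[v-30:v+30,u-40:u+40],None,fx=8,fy=8,interpolation=cv2.INTER_CUBIC)
cv2.imwrite("pics/z7.png",f(s,223,205))
E
```

```text
eef_pos: [0.5195, -0.3332, 0.0613]
ft_force: [0.4, -0.2, -0.1]
eef_pos: [0.5195, -0.3332, 0.0593]
ft_force: [-0.2, 0.0, 0.8]
eef_pos: [0.5195, -0.3332, 0.0573]
ft_force: [-0.0, -0.5, 0.3]
[ 0.51952424 -0.33320631  0.05740954] [223.66830827 210.67144007]
```

View pics/z7.png

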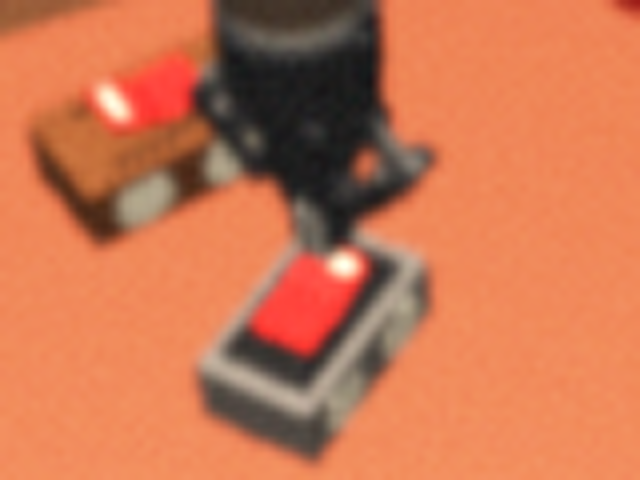

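The tip is now at crop (322,250), just covering the left half of the white bar, with contact imminent. I'll shift a few mm towards +y to centre it on the bar and press on.

```bash
python3 -m inch '[1,3,0,0,0,0,0, 1,3,-1,0,0,0,0, 1,3,-1,0,0,0,0]'|grep -E "eef|ft_f"; python3 -m inch '[0,0,-2,0,0,0,0, 0,0,-2,0,0,0,0]'|grep -E "eef|ft_f"; python3 -m inch '[0,0,-2,0,0,0,0, 0,0,-2,0,0,0,0]'|grep -E "eef|ft_f"
```

```text
eef_pos: [0.5207, -0.3301, 0.0566]
ft_force: [0.4, 0.1, -1.2]
eef_pos: [0.5206, -0.3302, 0.0543]
ft_force: [0.1, -0.2, -0.1]
eef_pos: [0.5205, -0.3302, 0.0522]
ft_force: [-0.0, -0.2, -0.1]
```

```bash
python3 -m inch '[0,0,-2,0,0,0,0, 0,0,-2,0,0,0,0]'|grep -E "eef|ft_f"; python3 -m inch '[0,0,-2,0,0,0,0, 0,0,-2,0,0,0,0]'|grep -E "eef|ft_f"
```

```text
eef_pos: [0.5207, -0.3303, 0.0505]
ft_force: [-0.2, 0.4, 0.7]
eef_pos: [0.5206, -0.3301, 0.0486]
ft_force: [-0.6, 0.6, 1.8]
```

```bash
python3 - <<'E'
from h import *
s=bot.camera("scene").astype(int)
# ascii map of the area: W white R red K dark . other
for v in range(196,222):
  print(v,"".join("W" if p.min()>165 else "R" if p[2]>150 and p[1]<70 else "K" if p.max()<90 else "g" if p.max()-p.min()<40 else "." for p in s[v,205:245]))
E
```

```text
196 KKK......KKKKKKKKKKKKKK....Kggggg.......
197 KKK.......KKKKKKKKKKKKK....KKggg........
198 .KK..........KKKKKKKKKK...gKKKg.........
199 ..............KKKKKKKKKKgKKKKK..........
200 ...............KKKKKKKKKKKKKK...........
201 ...............KKKKKKKKKKKKK............
202 ................ggKKKKKKKK..............
203 ................ggKKKKKKg...............
204 ................gggKKKKg................
205 ................gggKKKKg................
206 .................gggKK..gg..............
207 ...................gg....gggg...........
208 .........................KKggg..........
209 .........................KKgggg.........
210 .......................RKKggggg.........
211 ..............R.......R.Kgggggg.........
212 ............RRRRR....R.Kggggggg.........
213 ...........RRRRRRRRRRRKKggggggg.........
214 ...........RRRRRRRRRR.Kggggggg..........
215 ..........RRRRRRRRRR.Kggggggg...........
216 .......gg.RRRRRRRRR.Kggggggg............
217 ......ggKKK.RRRRRR.KKgggggg.............
218 ......gKKKKKK..RR.KKggggKgg.............
219 .....ggKKKKKKKKKKKKgggggKg..............
220 ....ggggggKKKKKKKKgggggKKg..............
221 ....ggggggggKKKKKKggggggg...............
```

Contact starts at a TCP z of about 0.049. Pressing on, with force checks.

```bash
python3 -m inch '[0,0,-2,0,0,0,0, 0,0,-2,0,0,0,0]'|grep -E "eef|ft_f"; python3 -m inch '[0,0,-2,0,0,0,0, 0,0,-2,0,0,0,0]'|grep -E "eef|ft_f"; python3 -m inch '[0,0,-1,0,0,0,0, 0,0,-1,0,0,0,0]'|grep -E "eef|ft_f"
```

```text
eef_pos: [0.5207, -0.3302, 0.0465]
ft_force: [-0.4, 0.6, 1.8]
eef_pos: [0.5207, -0.3303, 0.0444]
ft_force: [0.4, 1.0, 0.5]
eef_pos: [0.5208, -0.3303, 0.0435]
ft_force: [-1.3, 1.5, 0.9]
```

```bash
python3 -m inch '[0,0,-1,0,0,0,0, 0,0,-1,0,0,0,0]'|grep -E "eef|ft_f"; python3 -m inch '[0,0,-1,0,0,0,0, 0,0,-1,0,0,0,0]'|grep -E "eef|ft_f"; python3 - <<'E'
from h import *
s=bot.camera("scene").astype(int)
for v in range(200,222):
  print(v,"".join("W" if p.min()>165 else "R" if p[2]>150 and p[1]<70 else "K" if p.max()<90 else "g" if p.max()-p.min()<40 else "." for p in s[v,205:245]))
E
```

```text
eef_pos: [0.5208, -0.3303, 0.0428]
ft_force: [-0.4, 0.4, 3.3]
eef_pos: [0.5208, -0.3303, 0.0427]
ft_force: [-0.9, 3.1, 8.5]
200 ..............KKKKKKKKKK.gKKKK..........
201 ...............KKKKKKKKKKKKKK...........
202 ................KKKKKKKKKKKK............
203 ................ggKKKKKKKK..............
204 ................ggKKKKKKK...............
205 ................gggKKKKKg...............
206 ................gggKKKKKgg..............
207 .................gggKK..ggggg...........
208 ...................g.....KKggg..........
209 ...............R.........KKgggg.........
210 ..............R........R.Kggggg.........
211 ..............RRR....RR.Kgggggg.........
212 ............RRRRRRR.RR.Kggggggg.........
213 ...........RRRRRRRRRRRKKggggggg.........
214 ..........RRRRRRRRRRR.Kggggggg..........
215 ........g.RRRRRRRRRR.Kggggggg...........
216 .......gKKK..RRRRR.KKggggggg............
217 ......ggKKKKK..RR.KKKgggggg.............
218 ......gKKKKKKKKKKKKKggggggg.............
219 .....ggKKKKKKKKKKKKgggggKK..............
220 ....ggggggKKKKKKKKggggggKg..............
221 ....ggggggggKKKKKKggggggK...............
```

Firm stop at 0.0427 with 8.5 N and the off half has risen, so the rocker is over. One more mm, then lift and check.

```bash
python3 -m inch '[0,0,-1,0,0,0,0, 0,0,-1,0,0,0,0]'|grep -E "eef|ft_f"; python3 -m inch '[0,0,20,0,0,0,0, 0,0,60,0,0,0,0, 0,0,100,0,0,0,0, 0,0,100,0,0,0,0]'|grep -E "clock|eef|ft_f"; python3 - <<'E'
from h import *
s=bot.camera("scene");cv2.imwrite("pics/s2.png",s);s=s.astype(int)
for v in range(200,222):
  print(v,"".join("W" if p.min()>165 else "R" if p[2]>150 and p[1]<70 else "K" if p.max()<90 else "g" if p.max()-p.min()<40 else "." for p in s[v,205:245]))
E
```

```text
eef_pos: [0.5208, -0.3303, 0.0426]
ft_force: [-3.4, 2.9, 12.7]
clock: 8.88
eef_pos: [0.525, -0.3334, 0.1495]
ft_force: [0.8, -0.8, 1.7]
200 ........................................
201 ........................................
202 ........................................
203 ..................g.....................
204 .................ggggg..................
205 .....................ggg................
206 .................WW....ggg..............
207 .................WWWW...gKggg...........
208 ..................WWWW...KKggg..........
209 ...................WWWW..KKgggg.........
210 ..............R..........Kggggg.........
211 ..............RR......R.Kgggggg.........
212 ............RRRRRRR.RR.Kggggggg.........
213 ............RRRRRRRRRR.Kggggggg.........
214 ..........RRRRRRRRRRR.Kggggggg..........
215 ........g.RRRRRRRRRR.Kggggggg...........
216 .......ggKK.RRRRRR.KKggggggg............
217 ......ggKKKKK..RR.KKKgggggg.............
218 ......gKKKKKKKKKKKKKggggggg.............
219 .....gggKKKKKKKKKKKgggggKK..............
220 ....ggggggKKKKKKKKgggggKKg..............
221 ....ggggggggKKKKKKggggggg...............
```

The rocker is on: the white bar moved down to rows 206–209, the red end rose, and the block outline is unchanged. Now to the blue button, at about (0.488,-0.034).

```bash
python3 -m inch '[-33,296,10,0,0,0,0, -33,296,10,0,0,0,0, -33,296,10,0,0,0,0, -33,296,10,0,0,0,0, -33,296,10,0,0,0,0, -33,296,10,0,0,0,0, -33,296,10,0,0,0,0, -33,296,10,0,0,0,0]'|grep -E "clock|eef|ft_f"; python3 -m inch '[0,0,0,0,0,0,0, 0,0,-22,0,0,0,0, 0,0,-22,0,0,0,0]'|grep -E "clock|eef|ft_f"; python3 - <<'E'
from h import *
s=bot.camera("scene").astype(int);p=np.array(bot.get_obs()["eef_pos"]);print(p,proj("scene",p+[0,0,.0093]),proj("scene",[.488,-.034,.124]))
for v in range(148,176):
  print(v,"".join("B" if p[0]>p[2]+50 else "W" if p.min()>150 else "K" if p.max()<90 else "g" if p.max()-p.min()<40 else "." for p in s[v,270:315]))
E
```

```text
clock: 9.6
eef_pos: [0.4859, -0.029, 0.1496]
ft_force: [0.2, -0.3, -0.1]
clock: 9.85
eef_pos: [0.4856, -0.0351, 0.1254]
ft_force: [-0.2, 0.3, -0.6]
[ 0.48578693 -0.03538136  0.12646383] [289.17158083 162.18244085] [289.65378896 164.56914477]
148 .........KKK.KKKKKKKKKKKKKKKK.gg.............
149 ..........KK.KKKKKKKKKKKKKK...ggggg..........
150 ...........KKKKKKKKKKKKKK.....gKgggg.........
151 ...........KKKKKKKKKKKKKK.....KKKKg..........
152 ............KKKKKKKKKKKKK....gKKKK...........
153 ..............KKKKKKKKKKK...KKKKK............
154 ................KKKKKKKKKKKKKKKK.............
155 .................KKKKKKKKKKKKK...............
156 .................KgKKKKKKKKKK................
157 .................gggKKKKKKK..................
158 .................gggKKKK.....................
159 .................ggggKK......WWWWWWW.........
160 .................ggggKK..WWWWWWWWWWWW........
161 ..................ggKKgWWWWWWWWWWWWWW........
162 ..................ggKgWWWWWWWWWWWWWWWW.......
163 ...........WWWWWWWgggBWWWWWWWWWWWWWWWW.......
164 ......WWWWWWWWWWWBBBBBBWWWWWWWWWWWWWWWW.....g
165 ..WWWWWWWWWWWWWWBBBBBBBBWWWWWWWWWWWWWWW.....K
166 WWWWWWWWWWWWWWWWBBBBBBBBWWWWWWWWWWWWWWWW...gK
167 WWWWWWWWWWWWWWWW.BBBBBBBWWWWWWWWWWWWWWWW...KK
168 WWWWWWWWWWWWWWWWg.BBBBBgWWWWWWWWWWWWWWWWW..KK
169 WWWWWWWWWWWWWWWWWggg.ggWWWWWWWWWWWWWWWWWW..KK
170 .WWWWWWWWWWWWWWWWWWWgWWWWWWWWWWWWWWWWWWWWW.KK
171 .WWWWWWWWWWWWWWWWWWWWWWWWWWWWWWWWWWWWWWWWW.KK
172 .WWWWWWWWWWWWWWWWWWWWWWWWWWWWWWWWWWWggWWWW.gK
173 .WWWWWWWWWWWWWWWWWWWWWWWWWWWWWWggggWggWWWWWgK
174 ..WWWWWWWWWWWWWWWWWWWWWWWWgggggggggWWggWWWWgg
175 ..WWWWWWWWWWWWWWWWWWWWggggWgggWWWgggWWgWWWWWg
```

```bash
python3 -m inch '[2,0,-4,0,0,0,0, 2,0,-8,0,0,0,0, 2,0,-8,0,0,0,0]'|grep -E "clock|eef|ft_f"; python3 -m inch '[0,0,-2,0,0,0,0, 0,0,-3,0,0,0,0, 0,0,-3,0,0,0,0]'|grep -E "eef|ft_f"; python3 -m inch '[0,0,-2,0,0,0,0, 0,0,-2,0,0,0,0]'|grep -E "eef|ft_f"; python3 -m inch '[0,0,-2,0,0,0,0, 0,0,-2,0,0,0,0]'|grep -E "eef|ft_f"
```

```text
clock: 10.15
eef_pos: [0.4897, -0.0352, 0.1202]
ft_force: [-0.5, 0.5, 0.1]
eef_pos: [0.4897, -0.0345, 0.1177]
ft_force: [-0.6, 0.3, 1.2]
eef_pos: [0.4896, -0.0343, 0.1156]
ft_force: [-0.3, -0.1, 0.0]
eef_pos: [0.4898, -0.0343, 0.1137]
ft_force: [0.3, 0.3, -0.3]
```

```bash
python3 -m inch '[0,0,-2,0,0,0,0, 0,0,-2,0,0,0,0]'|grep -E "eef|ft_f"; python3 -m inch '[0,0,-2,0,0,0,0, 0,0,-2,0,0,0,0]'|grep -E "eef|ft_f";python3 -m inch '[0,0,-2,0,0,0,0, 0,0,-2,0,0,0,0]'|grep -E "eef|ft_f"
```

```text
eef_pos: [0.4898, -0.0343, 0.1117]
ft_force: [0.3, -0.0, 0.6]
eef_pos: [0.4898, -0.0343, 0.1096]
ft_force: [1.0, 0.1, 0.9]
eef_pos: [0.4899, -0.0343, 0.1078]
ft_force: [-0.3, 0.4, 3.0]
```

```bash
python3 -m inch '[0,0,-2,0,0,0,0, 0,0,-2,0,0,0,0]'|grep -E "eef|ft_f"; python3 -m inch '[0,0,-2,0,0,0,0, 0,0,-2,0,0,0,0]'|grep -E "eef|ft_f";python3 -m inch '[0,0,-1,0,0,0,0, 0,0,-1,0,0,0,0]'|grep -E "eef|ft_f"
```

```text
eef_pos: [0.49, -0.0343, 0.1076]
ft_force: [-4.7, 0.7, 15.4]
eef_pos: [0.4901, -0.0343, 0.1075]
ft_force: [-9.7, 1.4, 27.0]
eef_pos: [0.4901, -0.0343, 0.1074]
ft_force: [-11.0, 1.4, 32.5]
```

Hard stop at 0.1076, exactly as predicted for a button fully in. Lift and go above the green button.

```bash
python3 -m inch '[-2,0,20,0,0,0,0, -2,0,50,0,0,0,0, -2,281,50,0,0,0,0, -2,281,50,0,0,0,0, -2,281,50,0,0,0,0, -2,281,50,0,0,0,0, -2,281,50,0,0,0,0, -2,281,50,0,0,0,0]'|grep -E "clock|eef|ft_f"; python3 -m inch '[0,35,-10,0,0,0,0, 0,35,-10,0,0,0,0, 0,35,-10,0,0,0,0]'|grep -E "clock|eef|ft_f"; python3 - <<'E'
from h import *
S=bot.camera("scene");cv2.imwrite("pics/s3.png",S);s=S.astype(int);p=np.array(bot.get_obs()["eef_pos"]);print(p,proj("scene",p+[0,0,.0093]),proj("scene",[.489,.248,.112]))
print([proj("scene",[.488,-.034,z]) for z in(.124,.117)])
for v in range(158,172):
  print(v,"".join("B" if p[0]>p[2]+50 else "W" if p.min()>150 else "." for p in s[v,280:300]))
for v in range(130,166):
  print(v,"".join("G" if p[1]>p[2]+80 and p[1]>150 else "," if p[1]>p[2]+40  else "R" if p[2]>140 and p[1]<70 else "K" if p.max()<80 else "." for p in s[v,315:370]))
E
```

```text
clock: 12.4
eef_pos: [0.4871, 0.2174, 0.1522]
ft_force: [1.5, 0.1, 0.8]
clock: 12.65
eef_pos: [0.4865, 0.2521, 0.1411]
ft_force: [-0.0, -0.6, -0.5]
[0.48680709 0.2508307  0.14155854] [352.19043123 137.48908511] [350.61259671 145.14552201]
[array([289.65378896, 164.56914477]), array([289.59602358, 165.83117794])]
158 ....................
159 ...................W
160 ...............WWWWW
161 ...........WWWWWWWWW
162 .....W.WWWWWWWWWWWWW
163 .WWWWWWWWWWWWWWWWWWW
164 WWWWWWWWBBBBWWWWWWWW
165 WWWWWWBBBBBBBBWWWWWW
166 WWWWWWBBBBBBBBWWWWWW
167 WWWWWWBBBBBBBBWWWWWW
168 WWWWWW.BBBBBB.WWWWWW
169 WWWWWWW..BBB.WWWWWWW
170 WWWWWWWWWWWWWWWWWWWW
171 WWWWWWWWWWWWWWWWWWWW
130 ....................................KKKKKKKKKKKKKK.....
131 ......................................KKKKKKKKKK.......
132 .......................................KKKK............
133 ........................................KK.............
134 ........................................KK.............
135 ........................................K..............
136 ........................................K..............
137 ............
[... 1023 characters left out ...]
..................,,,,,GGGGGGGGGGGGGGGGG
155 ............RR...R.............,,,,,,...,,,,,GGGGGGGGGG
156 ............RRRRRRR...........,..............,,,,GGGGGG
157 ...........K.RRRRRR........,.....................,,GGGG
158 ...........KK..RR..K....,,,........................,,GG
159 ...........KKKK.KKK...,,,,...........................,G
160 .............KKKKKK,,,GG,.............................,
161 ,,,,.............,,,GGG,...............................
162 GGG,,..........,,,GGGGG,...............................
163 ,GGG,,.......,,GGGGGGG,................................
164 ,,GGG,,....,,,GGGGGGGG,................................
165 ,,,GGG,,,,,GGGGGGGGGGG,................................
```

The blue button shows about 1 px lower, so it is in. The green button centre is at (350.5,146), matching (0.489,0.248). Descending on it.

```bash
python3 -m inch '[3,-3,-10,0,0,0,0, 3,-3,-20,0,0,0,0, 3,-3,-27,0,0,0,0, 3,-3,-32,0,0,0,0, 3,-3,-32,0,0,0,0]'|grep -E "clock|eef|ft_f"; python3 -m inch '[0,0,-2,0,0,0,0, 0,0,-4,0,0,0,0, 0,0,-4,0,0,0,0]'|grep -E "eef|ft_f"; python3 -m inch '[0,0,-2,0,0,0,0, 0,0,-2,0,0,0,0]'|grep -E "eef|ft_f"; python3 -m inch '[0,0,-2,0,0,0,0, 0,0,-2,0,0,0,0]'|grep -E "eef|ft_f"
```

```text
clock: 13.12
eef_pos: [0.4897, 0.2461, 0.1089]
ft_force: [-0.3, 0.5, -1.3]
eef_pos: [0.4908, 0.2476, 0.1066]
ft_force: [0.3, 1.0, 0.3]
eef_pos: [0.4907, 0.2477, 0.1046]
ft_force: [-0.9, 0.9, -0.2]
eef_pos: [0.4909, 0.2479, 0.1027]
ft_force: [-0.8, 0.2, 1.7]
```

```bash
python3 -m inch '[0,0,-2,0,0,0,0, 0,0,-2,0,0,0,0]'|grep -E "eef|ft_f"; python3 -m inch '[0,0,-2,0,0,0,0, 0,0,-2,0,0,0,0]'|grep -E "eef|ft_f"; python3 -m inch '[0,0,-2,0,0,0,0, 0,0,-2,0,0,0,0]'|grep -E "eef|ft_f"; python3 -m inch '[0,0,-2,0,0,0,0, 0,0,-2,0,0,0,0]'|grep -E "eef|ft_f"
```

```text
eef_pos: [0.4909, 0.2479, 0.1008]
ft_force: [0.3, 0.5, 2.9]
eef_pos: [0.4909, 0.2479, 0.0989]
ft_force: [-0.3, -0.8, 3.2]
eef_pos: [0.4909, 0.2479, 0.0969]
ft_force: [0.3, 0.0, 4.5]
eef_pos: [0.491, 0.2479, 0.0966]
ft_force: [-3.1, -0.7, 13.1]
```

Fully down: a hard stop at 0.0966 with 13 N. Release, retreat straight up, then check everything.

```bash
python3 -m inch '[0,0,10,0,0,0,0, 0,0,40,0,0,0,0, 0,0,80,0,0,0,0, -40,0,110,0,0,0,0, -120,0,110,0,0,0,0, -120,0,110,0,0,0,0, -120,0,110,0,0,0,0, -120,0,110,0,0,0,0]'; python3 - <<'E'
from h import *
s=bot.camera("scene");t=bot.camera("top");a=cv2.imread("pics/s1.png")
f=lambda i:cv2.resize(i[130:260,110:400],None,fx=2.7,fy=2.2,interpolation=cv2.INTER_CUBIC)
cv2.imwrite("pics/f.png",np.vstack([f(a),f(s)]))
E
```

```text
clock: 15.03
eef_pos: [0.3683, 0.2471, 0.2047]
tool_rot: [0.462, 0.887, -0.001, -0.0]
ft_force: [0.9, -0.0, 1.4]
grip_width: 0.0002
grasp_force: 0.0
```

View pics/f.png

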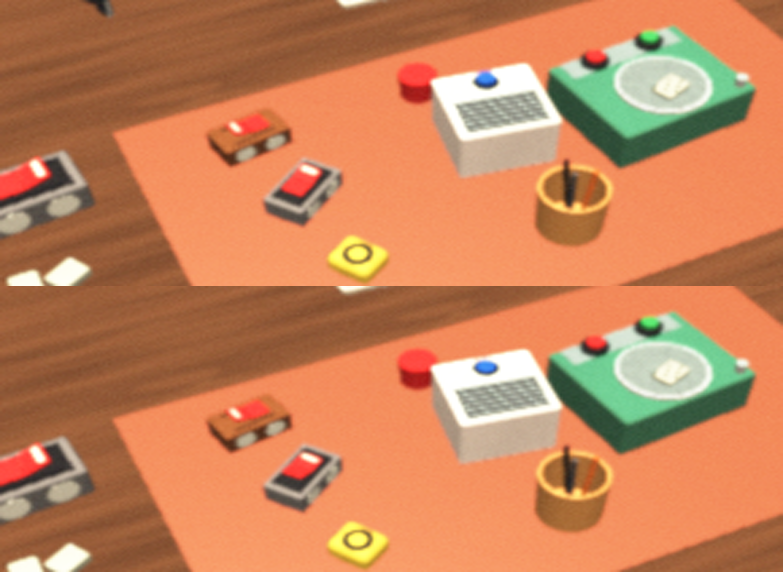

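The before/after picture shows the blue button flat at (486,367), the rocker tipped to its bar side at (303,472), the green button back up, and everything else in place. The hand is clear, so I'm handing in.

```bash
python3 -c "
from workcell import bot
print(bot.job_done())"
```

```text
the job is handed in; nothing more can be done
None
```

Job handed in: the rocker is on, the blue button is latched in, the green start button was pressed fully down and came back up (in that order), and the hand is clear with nothing else visibly moved.

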